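# Clear the worktop after an eye examination

## Task

The patient has gone, so put away the four things left in the front row: lay the used forceps flat inside the kidney dish for sterilising, stand the tonometer prism upright on its tip inside the round white soaking dish, put the contact-lens case flat, caps up, in the small steel tray, and return the loose trial lens to the empty nest of the white lens tray, turned so that its handle lies in the handle slot and it sits flat on the pad. The prism and the trial lens are optics: set them down, never drop them.

Things in the scene. Friction and masses are not known exactly. Their poses are not given: they have to be found in the camera images.
- used_forceps: Loose plain steel forceps lying flat on the worktop, 14 mm wide (own x), 115 mm long (own y), 9 mm high, 20 g. Origin: centre of the underside. Grasp across the two legs (along own x) at the middle.
- trial_lens: Loose trial lens lying flat in the front row: black ring 39 mm across, 6 mm thick, with a handle 8 mm wide sticking out towards own -y; 39 (own x) by 54 mm (own y), 12 g. Origin: centre of the whole outline's underside; ring centre at own (0, +7.5) mm, handle end at (0, -27). Grasp across the ring along own x, at its centre.
- prism: Loose white tonometer prism standing upright on its narrow tip: round flange 20 mm across from 14 to 21 mm height, tapering to a tip 9 mm across at the bottom, 12 g. Origin: centre of the tip's underside; own z up. Grasp the flange, near the top.
- lens_case: Loose contact-lens case, a long oval white base with two round screw caps on top, 36 mm wide (own x), 72 mm long (own y), 18 mm high (base 10 mm, caps 29 mm across above it), 22 g. Origin: centre of the underside. Grasp across the short side.
- kidney_dish: Fixed steel kidney-shaped dish, 104 mm (own x) by 200 mm (own y), rim 33 mm high, floor 2 to 5 mm above the worktop. Origin: centre of the underside; the straighter long side faces own -x. Flat floor: own y -70 to +70 mm for own x -35 to -10 mm, y -55 to +55 at x +10 mm.
- soak_dish: Fixed low round white porcelain dish, 72 mm across, rim 15 mm high, inner diameter about 60 mm at the floor, which lies 3 mm above the worktop. Origin: centre of the underside.
- steel_tray: Fixed small rectangular steel tray, 91 mm (own x) by 126 mm (own y), rim 16 mm high and about 9 mm wide, inner floor about 72 by 110 mm, 2 to 4 mm above the worktop. Origin: centre of the underside.
- lens_tray: White plate 152 (own x) x 78 x 4 mm, fixed; origin: underside centre. Two keyhole nests, ribs to 8.5 mm high, open beside the ring along own x for fingers. Nest at own x +37 mm holds a fixed twin; the one at -37 mm is empty: a lens is home with its axes parallel to the tray's (handle to tray -y), its origin at tray (-37, 0, 4) mm, on the grey pad. About 4 mm play round ring and handle.

How it is judged:
At the end, for the whole second after the job is handed in: Forceps flat on the kidney dish's floor; prism upright (9 deg) on its tip on the white dish's floor; lens case level, caps up, on the steel tray's floor; trial lens level on the empty nest's pad, handle in its slot, within 8 mm, not riding on the ribs. All released and at rest (x of used_forceps in the frame of kidney_dish between -0.045 and 0.035 m and y of used_forceps in the frame of kidney_dish between -0.045 and 0.045 m and z of used_forceps in the frame of kidney_dish between -0.002 and 0.013 m and linear speed of each of used_forceps, prism, trial_lens, lens_case below 0.02 m/s and contact force between the fingers and used_forceps below 0.05 N and angle between used_forceps's own y axis and vertical between 1.37 and 1.77 rad and horizontal distance between prism and soak_dish below 0.023 m and z of prism in the frame of soak_dish between 0 and 0.006 m and angle between prism's own z axis and vertical below 0.15 rad and contact force between the fingers and prism below 0.05 N and x of trial_lens in the frame of lens_tray between -0.045 and -0.029 m and y of trial_lens in the frame of lens_tray between -0.008 and 0.008 m and z of trial_lens in the frame of lens_tray between 0.002 and 0.0055 m and angle between trial_lens's own z axis and vertical below 0.06 rad and contact force between the fingers and trial_lens below 0.05 N and x of lens_case in the frame of steel_tray between -0.03 and 0.03 m and y of lens_case in the frame of steel_tray between -0.035 and 0.035 m and z of lens_case in the frame of steel_tray between 0 and 0.008 m and angle between lens_case's own z axis and vertical below 0.12 rad and contact force between the fingers and lens_case below 0.05 N); the robot touches nothing.
It fails at once if the prism is let go in the air, more than about 4 cm above the worktop (height (world z) of prism above 0.045 m and contact force between prism and anything else below 0.005 N).
It fails at once if the trial lens is let go in the air, more than about 4 cm above the worktop (height (world z) of trial_lens above 0.045 m and contact force between trial_lens and anything else below 0.005 N).
It also fails if it takes over 102 s, if anything falls off the work surface, if the arm or the gripper's body presses on something with over 40 N, if the wrist force passes 120 N, or if a joint passes its speed limit or range.

## Robot

A 6-joint arm with a two-finger parallel gripper is mounted at the origin on a cart in front of the work surface, level with it; the furniture and walls round the work are solid. World frame = base frame: x ahead of the robot, y to its left, z up, the work surface at z = 0. Lengths are in m, angles in rad, forces in N, time in s.
With the tool pointing down it reaches from about 0.3 to 0.825 m from the base axis. Payload 5.4 kg.
Tool frame: the origin (TCP) lies at the very end of the fingers, on their centre line; the grasp point (between the pads) lies 19 mm behind it; z points along the fingers, y is the direction in which the jaws open and shut (so a half turn about z gives the same grasp; the last joint's range is limited). The gripper opens to 92 mm and grips with 3 to 60 N. Pads are 20 mm wide; open, the fingers measure 128 mm over their backs; the gripper's body (75 mm by 189 mm) begins 69 mm behind the grasp point.
Start: joints at [-0.21, 0.158, 1.597, -0, 1.386, -0.21], TCP at [0.575, -0, 0.215] pointing down, gripper open.
Joint ranges: [-2.91, 2.91], [-0.94, 2.29], [0.18, 2.7], [-1.29, 4.43], [0.17, 2.64], [-3, 3]. Speed limits (rad/s): [2.57, 2.57, 3.14, 3.14, 3.14, 3.14].

## Interface

Orientations are given as a unit quaternion [w, x, y, z].
In Python, from workcell import * gives the robot as it stands.
- The arm moves only by the tool jog_arm, never from a script. Its arguments are lists of equal length, an entry for each row: "travel": the shift along the tool's x, y, z in m, a list of three; "spin": the turn about the tool's z in rad; "grip": the opening, from -1 (shut) to 1 (fully open). In form: {"travel": [[dx, dy, dz], ...], "spin": [spin, ...], "grip": [grip, ...]}. A call has 1 to 12 rows; each row is the pose to reach, as a shift and turn from the pose commanded when the call began, along the tool's axes at that moment; what a row does not reach only later rows make up. A row lasts 1/10 s, in which the tool goes at most 50 mm and 8.59 degrees, less where a joint would pass 70% of its speed; a pose out of reach is approached as far as the arm can. A call with a gripper value outside its range is refused whole. The fingers move at their own pace and stop on an object; "grip_force" is the grip in N (left out, the last holds). Time passes only in rows, so rows that repeat a pose let the fingers close. It gives the time, the measured TCP pose, the force and the opening at its end, in the units of the state.
- state(): the state, without advancing time (a new reading comes with each control period).
- get_image(name): name is "scene" or "side" or "wrist"; returns a dict with "frame" (384x512x3 uint8, blue, green, red), "intrinsics" (3x3 intrinsics, pixels), "eye" and "attitude" of the camera in the world; the wrist camera has in their place "mount" (4x4, takes a point from camera to tool coordinates, whose origin is the TCP and whose axes are the flange's). Camera axes: x right, y down, z forward; pixel columns grow to the right and rows downward; lengths in m; the calibration is good to about 2 mm. A picture is of the moment at which its call begins: read the wrist's pose just before it. There is no depth.
- hand_in(): hands the job in, once; it reports no verdict.
Trained networks look in a picture, given as the dict that the camera call returned (one of the last four; its "shot" number tells which), for a name from the list of things; names that differ only in an ending like _2 or _b are one class to them, and where a whole thing is asked for, a point or a joint stands for the part that bears it (a point fixed in the world has none). Each returns a list of dicts, best first, with "confidence" (0 to 1); they miss things now and then, are a little off and sometimes report something else, mostly with a low value. They report only what shows in the picture. A call takes as long as a camera call.
- search_frame(thing, picture): "bbox" ([left, top, right, bottom] in pixels, round what is visible of it).
- pinpoint(thing, picture): "position" ([row, column] in pixels: a listed point, or the origin of a listed thing).
The state is a dict: "time_s": time; "qpos": joint angles; "joint_velocities": joint speeds; "effort": joint torques, N m; "eef_pos": TCP position; "tool_rot": TCP orientation; "ft_force": force on the tool from outside, world axes, zero at the start; "moment": the same for the moment, N m; "grip_width": finger opening in m.
Only numpy, scipy, OpenCV 4.12 (cv2) and the standard library are available. Lean on these libraries where they do the work, as an engineer would, in place of code of your own. Each camera call takes 0.05 s, during which the arm holds its last target. There are 200 camera calls.

## Working session

There is one attempt and no reset: what is moved stays moved. The work goes in short steps, Python scripts to look and compute and a tool call to move; the robot and the scene stay as the last step left them, time stands still between calls to the robot, and variables do not carry over. Pictures are saved under pics/ and viewed, about 12 in all and at most 16, crops included, and the job is handed in when it is done.

Besides the shell and the picture viewer there is one more tool, called after "Emit:" as name(argument=value, ...), one argument or row to a line, values as JSON. jog_arm: Moves the arm, as the interface text tells. Its arguments: {"type":"object","properties":{"travel":{"type":"array"},"spin":{"type":"array"},"grip":{"type":"array"},"grip_force":{"type":"number"}},"required":["travel","spin","grip"]}

```bash
mkdir -p pics
cat > h.py <<'E'
from workcell import *
import numpy as np, cv2
from scipy.spatial.transform import Rotation as R
def rot(q): return R.from_quat(q,scalar_first=True).as_matrix()
def cam(p,s=None):
    if 'mount' in p:
        s=s or state(); T=np.eye(4); T[:3,:3]=rot(s['tool_rot']); T[:3,3]=s['eef_pos']; M=T@np.array(p['mount']); return M[:3,3],M[:3,:3]
    a=np.array(p['attitude']); 
    return np.array(p['eye']), (a if a.shape==(3,3) else rot(a))
def w(p,rc,z=0,s=None):
    e,A=cam(p,s); d=A@np.linalg.inv(p['intrinsics'])@np.array([rc[1],rc[0],1.]); return e+d*(z-e[2])/d[2]
def px(p,X,s=None):
    e,A=cam(p,s); v=np.array(p['intrinsics'])@(A.T@(np.array(X)-e)); return v[:2]/v[2]
E
python3 - <<'E'
from h import *
s=state(); print(s)
for n in ['scene','side','wrist']:
    p=get_image(n); cv2.imwrite(f'pics/{n}0.png',p['frame'])
    print(n,[ (k,np.round(p[k],3).tolist()) for k in p if k not in('frame',)])
    for t,z in [('used_forceps',0),('trial_lens',0),('prism',0),('lens_case',0),('kidney_dish',0),('soak_dish',0),('steel_tray',0),('lens_tray',0)]:
        for r in pinpoint(t,p)[:2]: print(t,np.round(r['position']),round(r['confidence'],2),np.round(w(p,r['position'],z,s),3))
E
```

```text
{'time_s': 0.0, 'qpos': array([-2.10128058e-01,  1.59057511e-01,  1.59825057e+00, -2.19741705e-05,
        1.38620912e+00, -2.10103468e-01]), 'joint_velocities': array([ 4.58826453e-04, -4.08050325e-04,  2.64584068e-03, -1.95840717e-03,
        1.14113530e-04,  2.17621318e-05]), 'effort': array([ 4.79022274e-04, -3.85570908e+01, -3.22103977e+01,  7.00944406e-02,
        3.78346047e-02, -1.56143192e-04]), 'eef_pos': array([5.74356638e-01, 9.28228444e-05, 2.13605004e-01]), 'tool_rot': array([-8.01507608e-04,  7.07113714e-01,  7.07099193e-01, -5.32604932e-04]), 'ft_force': array([0.29708261, 0.35795917, 0.47575015]), 'moment': array([-0.01470083,  0.01381234,  0.02267981]), 'grip_width': 0.09230132343912953}
scene [('intrinsics', [[448.132, 0.0, 252.534], [0.0, 448.132, 191.894], [0.0, 0.0, 1.0]]), ('eye', [-0.303, -0.185, 0.618]), ('attitude', [-0.361, 0.686, -0.556, 0.3]), ('shot', 1)]
used_forceps [229. 242.] 0.57 [ 0.448 -0.014  0.   ]
trial_lens [249. 376.] 0.74 [ 0.441 -0.301  0.   ]
prism [187. 298.] 0.7 [ 0.639 -0.113  0.   ]
prism [221. 187.] 0.57 [0.448 0.113 0.   ]
kidney_dis
[... 726 characters left out ...]
] 0.64 [ 0.617 -0.107  0.   ]
soak_dish [209. 211.] 0.62 [0.63  0.053 0.   ]
lens_tray [167. 283.] 0.8 [ 0.621 -0.267  0.   ]
wrist [('intrinsics', [[307.807, 0.0, 253.956], [0.0, 307.807, 191.812], [0.0, 0.0, 1.0]]), ('mount', [[0.0, -0.959, -0.285, 0.08], [1.0, 0.0, -0.001, 0.001], [0.001, -0.285, 0.959, -0.17], [0.0, 0.0, 0.0, 1.0]]), ('shot', 3)]
used_forceps [185. 146.] 0.89 [ 0.435 -0.025  0.   ]
trial_lens [360. 174.] 0.97 [ 0.45  -0.306  0.   ]
prism [ 74. 144.] 0.88 [0.446 0.11  0.   ]
kidney_dish [248. 293.] 0.59 [ 0.628 -0.115  0.   ]
kidney_dish [360. 173.] 0.22 [ 0.449 -0.307  0.   ]
soak_dish [127. 298.] 0.95 [0.628 0.049 0.   ]
lens_tray [340. 288.] 0.74 [ 0.626 -0.268  0.   ]
```

View wrist.

Run:
```python
import cv2
for n in ['wrist','scene']:
    a=cv2.imread(f'pics/{n}0.png'); cv2.imwrite(f'pics/{n}0b.png',cv2.resize(a,(800,600),interpolation=cv2.INTER_CUBIC))
```

```text
(no output)
```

View pics/wrist0b.png

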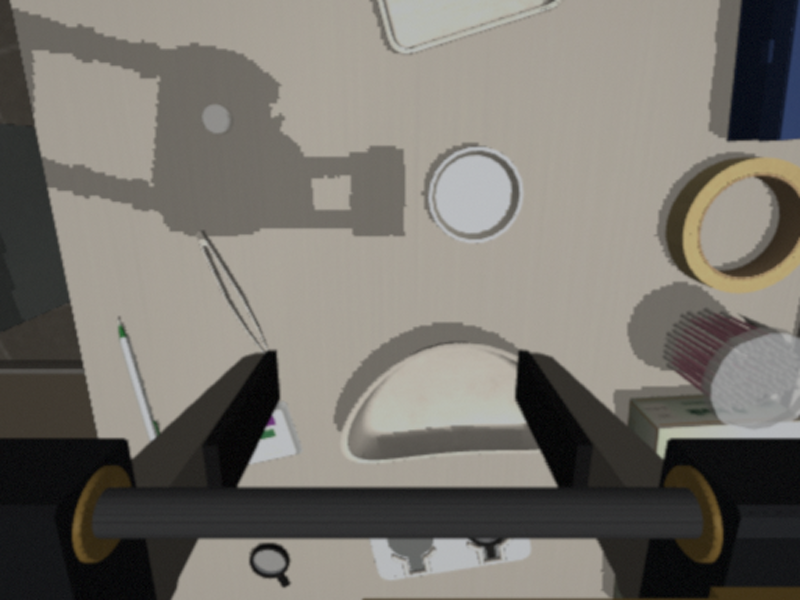

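View pics/scene0b.png

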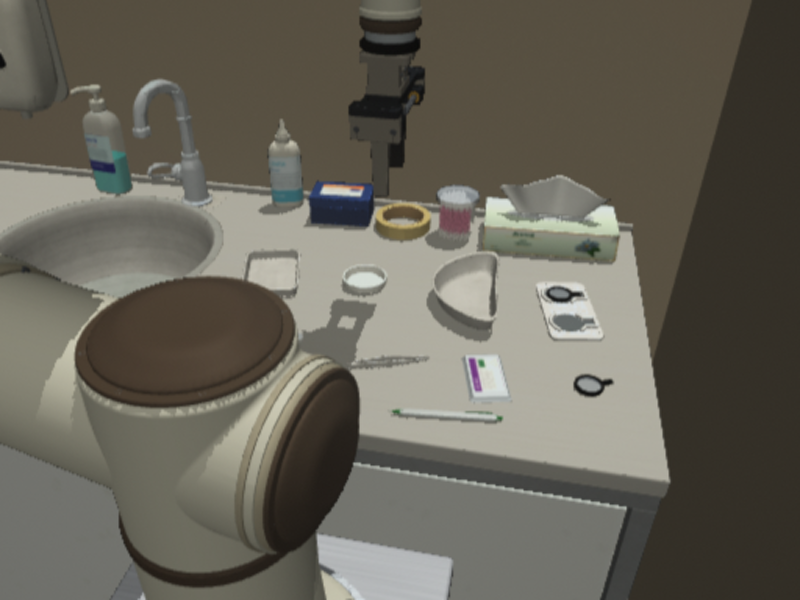

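Emit:
jog_arm(
  travel=[
    [0.05,-0.02,0],
    [0.1,-0.04,0],
    [0.13,-0.04,0],
    [0.13,-0.04,0],
    [0.13,-0.04,0],
  ],
  spin=[0,0,0,0,0],
  grip=[1,1,1,1,1],
)

```text
time_s: 1.85
eef_pos: [0.5349, 0.1304, 0.2147]
tool_rot: [0.0, 0.706, 0.708, -0.0]
ft_force: [-0.4, 0.4, -0.3]
grip_width: 0.0916
```

```bash
cat > look.py <<'E'
import sys
from h import *
s=state(); p=get_image('wrist'); n=sys.argv[1]
print(s['time_s'],np.round(s['eef_pos'],4),np.round(s['tool_rot'],4),s['grip_width'])
for t in sys.argv[2:]:
    for r in pinpoint(t,p)[:2]: print(t,np.round(r['position'],1),round(r['confidence'],2),np.round(w(p,r['position'],0,s),4))
np.savez(f'pics/{n}.npz',f=p['frame'],K=p['intrinsics'],m=p['mount'],e=s['eef_pos'],q=s['tool_rot'])
cv2.imwrite(f'pics/{n}.png',cv2.resize(p['frame'],(800,600),interpolation=cv2.INTER_CUBIC))
E
python3 look.py a prism lens_case steel_tray soak_dish used_forceps
```

```text
1.85 [0.5349 0.1304 0.2147] [ 2.000e-04  7.065e-01  7.077e-01 -1.000e-04] 0.09159034489275039
prism [181.4 185.5] 0.72 [0.447  0.1095 0.    ]
lens_case [ 72.7 182.4] 0.88 [0.4515 0.2409 0.    ]
steel_tray [106.6 325.9] 0.69 [0.622 0.203 0.   ]
steel_tray [275.4 187.1] 0.53 [ 0.4408 -0.0283  0.    ]
soak_dish [225.3 325.7] 0.92 [0.6323 0.0488 0.    ]
soak_dish [105.5 325.2] 0.34 [0.621  0.2043 0.    ]
used_forceps [277.9 186.1] 0.66 [ 0.4392 -0.0323  0.    ]
```

View pics/a.png

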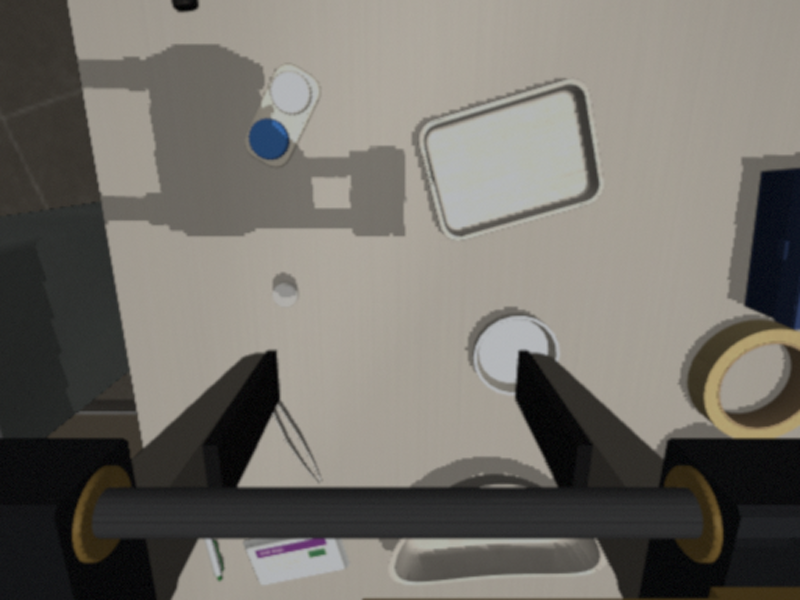

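```bash
cat > pt.py <<'E'
from h import *
def load(n):
    d=np.load(f'pics/{n}.npz'); return dict(intrinsics=d['K'],mount=d['m']),dict(eef_pos=d['e'],tool_rot=d['q'])
def P(n,u,v,z):  # pixels in the 800x600 picture
    p,s=load(n); return w(p,((v+.5)/1.5625-.5,(u+.5)/1.5625-.5),z,s)
E
python3 - <<'E'
from pt import *
a=P('a',292,91,.018);b=P('a',269,139,.018); print('case',a,b,(a+b)/2,np.degrees(np.arctan2(*(a-b)[1::-1])),np.linalg.norm(a-b))
print('prism',P('a',285,285,.021))
c=[P('a',u,v,.016) for u,v in[(420,125),(582,80),(602,190),(450,238)]]
print('tray',c,np.mean(c,0))
print('soak',P('a',516,352,.015),P('a',516,347,.003))
f=[P('a',276,403,.005),P('a',320,479,.005)];print('forc',f)
E
```

```text
case [0.4611358  0.25456144 0.018     ] [0.44255024 0.2224341  0.018     ] [0.45184302 0.23849777 0.018     ] 59.950759443418036 0.03711589024186343
prism [0.44779809 0.11400324 0.021     ]
tray [array([0.55176624, 0.23230256, 0.016     ]), array([0.66535851, 0.26234876, 0.016     ]), array([0.68878737, 0.18673862, 0.016     ]), array([0.57615629, 0.15038592, 0.016     ])] [0.6205171  0.20794397 0.016     ]
soak [0.63414074 0.05538672 0.015     ] [0.63701067 0.05495676 0.003     ]
forc [array([0.4290862 , 0.00235255, 0.005     ]), array([ 0.46438067, -0.07607723,  0.005     ])]
```

Emit:
jog_arm(
  travel=[
    [0.036,-0.028,0.02],
    [0.072,-0.056,0.05],
    [0.108,-0.083,0.09],
    [0.108,-0.083,0.12],
    [0.108,-0.083,0.15],
    [0.108,-0.083,0.18],
    [0.108,-0.083,0.2],
    [0.108,-0.083,0.21],
    [0.108,-0.083,0.21],
    [0.108,-0.083,0.21],
  ],
  spin=[0.13,0.26,0.4,0.524,0.524,0.524,0.524,0.524,0.524,0.524],
  grip=[1,1,1,1,1,1,1,1,1,1],
  grip_force=12,
)

```text
time_s: 3.15
eef_pos: [0.453, 0.238, 0.0055]
tool_rot: [0.0, 0.866, 0.5, 0.001]
ft_force: [0.6, 0.4, 0.5]
grip_width: 0.0922
```

Emit:
jog_arm(
  travel=[
    [0,0,0],
    [0,0,0],
    [0,0,0],
    [0,0,0],
    [0,0,0],
    [0,0,0],
    [0,0,0],
    [0,0,0],
    [0,0,0],
    [0,0,-0.02],
    [0,0,-0.05],
    [0,0,-0.05],
  ],
  spin=[0,0,0,0,0,0,0,0,0,0,0,0],
  grip=[-1,-1,-1,-1,-1,-1,-1,-1,-1,-1,-1,-1],
)

```text
time_s: 4.35
eef_pos: [0.4552, 0.2388, 0.0583]
tool_rot: [0.001, 0.866, 0.5, 0.004]
ft_force: [0.2, 0.1, 0.8]
grip_width: 0.0349
```

```bash
python3 look.py b steel_tray lens_case
```

```text
4.35 [0.4552 0.2388 0.0583] [0.001  0.8661 0.4998 0.0037] 0.034881560209226455
steel_tray [136.3 467.8] 0.68 [0.6205 0.2069 0.    ]
steel_tray [234.  255.8] 0.37 [0.446  0.2177 0.    ]
lens_case [233.1 254.7] 0.59 [0.4456 0.2188 0.    ]
```

View pics/b.png

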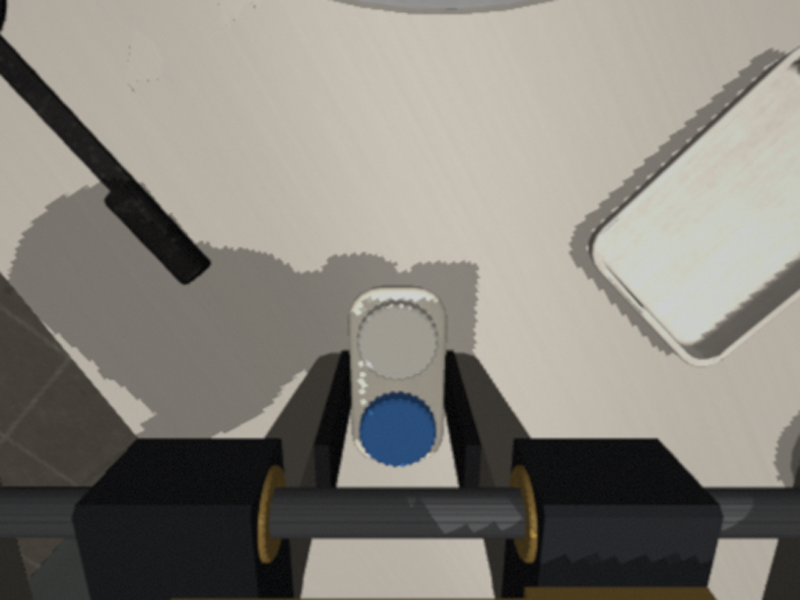

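Emit:
jog_arm(
  travel=[
    [0.014,0.04,0],
    [0.028,0.08,0],
    [0.042,0.12,0],
    [0.056,0.159,0],
    [0.056,0.159,0],
    [0.056,0.159,0.01],
    [0.056,0.159,0.025],
    [0.056,0.159,0.035],
    [0.056,0.159,0.042],
    [0.056,0.159,0.047],
    [0.056,0.159,0.047],
    [0.056,0.159,0.047],
  ],
  spin=[-0.05,-0.1,-0.15,-0.2,-0.2,-0.2,-0.2,-0.2,-0.2,-0.2,-0.2,-0.2],
  grip=[-1,-1,-1,-1,-1,-1,-1,-1,-1,-1,-1,-1],
)

```text
time_s: 5.7
eef_pos: [0.6177, 0.2071, 0.0078]
tool_rot: [0.0, 0.812, 0.584, 0.0]
ft_force: [-0.4, 0.9, 0.2]
grip_width: 0.035
```

Emit:
jog_arm(
  travel=[
    [0,0,0],
    [0,0,0],
    [0,0,0],
    [0,0,0],
    [0,0,-0.01],
    [0,0,-0.04],
    [0,0,-0.08],
    [0,0,-0.12],
    [0,0,-0.12],
  ],
  spin=[0,0,0,0,0,0,0,0,0],
  grip=[0.09,0.09,0.09,0.09,0.09,0.09,0.09,0.09,0.09],
)

```text
time_s: 6.6
eef_pos: [0.6224, 0.2077, 0.1362]
tool_rot: [0.003, 0.812, 0.584, 0.006]
ft_force: [1.4, 0.6, 0.1]
grip_width: 0.0501
```

```bash
python3 look.py c prism soak_dish lens_case
```

```text
6.6 [0.6224 0.2077 0.1362] [0.0032 0.8118 0.5838 0.0061] 0.05007869139555082
prism [301.1 301.7] 0.46 [0.632  0.0543 0.    ]
soak_dish [304.3 296.8] 0.85 [0.6253 0.052  0.    ]
lens_case [181.2 248.8] 0.84 [0.6201 0.2098 0.    ]
```

View pics/c.png

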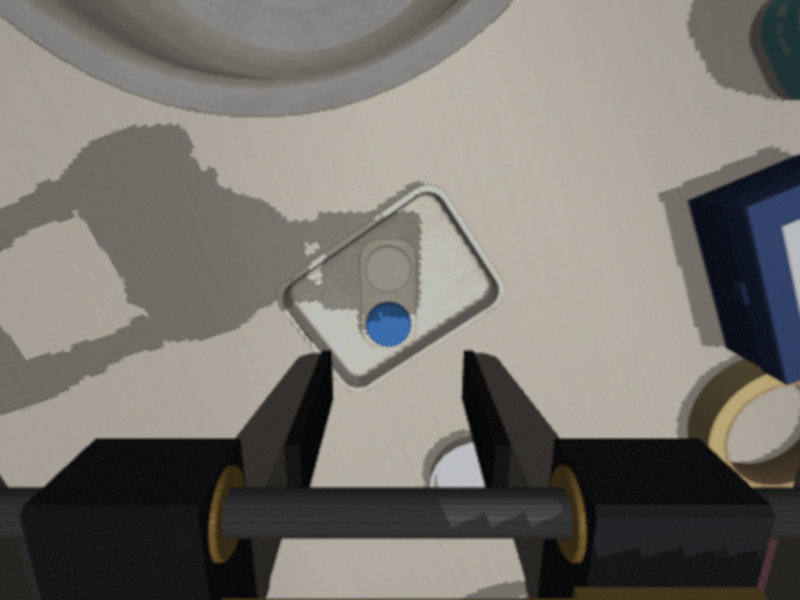

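Emit:
jog_arm(
  travel=[
    [-0.04,-0.02,0],
    [-0.08,-0.04,0],
    [-0.12,-0.065,0],
    [-0.16,-0.09,0],
    [-0.19,-0.105,0],
    [-0.215,-0.113,0],
    [-0.215,-0.113,0],
    [-0.215,-0.113,0],
    [-0.215,-0.113,0],
  ],
  spin=[-0.08,-0.16,-0.24,-0.324,-0.324,-0.324,-0.324,-0.324,-0.324],
  grip=[0.09,0.09,0.09,0.09,0.09,0.09,0.09,0.09,0.09],
)

```text
time_s: 7.7
eef_pos: [0.4423, 0.0397, 0.1271]
tool_rot: [-0.0, 0.707, 0.707, -0.0]
ft_force: [0.5, 0.2, 0.3]
grip_width: 0.0496
```

```bash
python3 look.py d prism soak_dish used_forceps
python3 - <<'E'
from pt import *
f=np.load('pics/d.npz')['f']; g=cv2.cvtColor(f,cv2.COLOR_BGR2GRAY)
p,s=load('d'); print(px(p,[.4475,.112,.021],s),px(p,[.4475,.112,0],s))
u,v=px(p,[.4475,.112,.02],s).astype(int); cv2.imwrite('pics/d1.png',cv2.resize(f[max(v-60,0):v+60,max(0,u-80):u+80],None,fx=5,fy=5)); print(max(v-60,0),max(0,u-80))
E
```

```text
7.7 [0.4423 0.0397 0.1271] [-5.000e-04  7.070e-01  7.073e-01 -1.000e-04] 0.0496364889826187
prism [113.7 256.1] 0.75 [0.4446 0.1076 0.    ]
soak_dish [172.6 443.5] 0.78 [0.63   0.0512 0.    ]
used_forceps [243.8 248.7] 0.85 [ 0.4371 -0.0263  0.    ]
[259.5294852  109.43552985] [259.17189006 108.80629592]
49 179
```

View pics/d1.png

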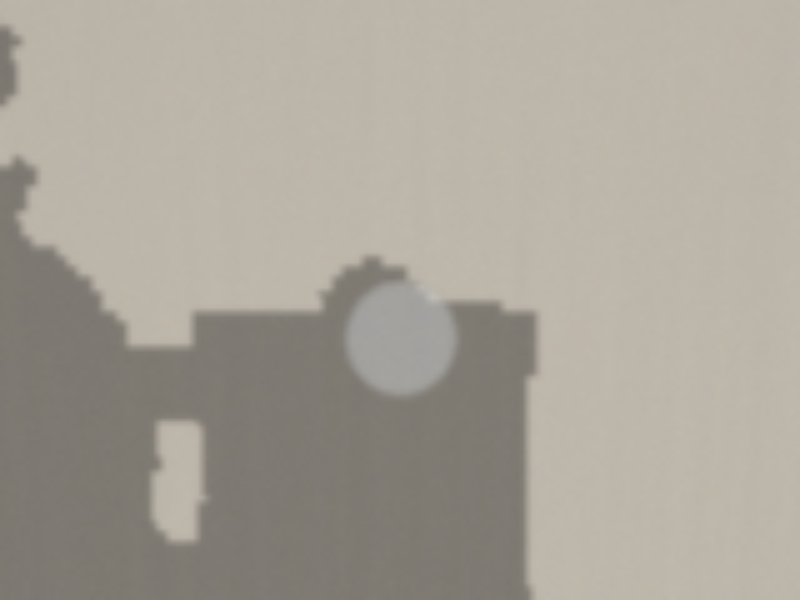

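Emit:
jog_arm(
  travel=[
    [0.035,0.005,0.03],
    [0.067,0.005,0.05],
    [0.067,0.005,0.08],
    [0.067,0.005,0.1],
    [0.067,0.005,0.115],
    [0.067,0.005,0.121],
    [0.067,0.005,0.121],
    [0.067,0.005,0.121],
  ],
  spin=[0,0,0,0,0,0,0,0],
  grip=[0.3,0.3,0.3,0.3,0.3,0.3,0.3,0.3],
  grip_force=10,
)

```text
time_s: 8.7
eef_pos: [0.4478, 0.1062, 0.0073]
tool_rot: [0.0, 0.707, 0.707, 0.0]
ft_force: [0.9, -0.4, -0.4]
grip_width: 0.0597
```

Emit:
jog_arm(
  travel=[
    [0,0,0],
    [0,0,0],
    [0,0,0],
    [0,0,0],
    [0,0,0],
    [0,0,0],
    [0,0,0],
    [0,0,0],
    [0,0,0],
    [0,0,-0.01],
    [0,0,-0.025],
    [0,0,-0.025],
  ],
  spin=[0,0,0,0,0,0,0,0,0,0,0,0],
  grip=[-1,-1,-1,-1,-1,-1,-1,-1,-1,-1,-1,-1],
)

```text
time_s: 9.9
eef_pos: [0.449, 0.1061, 0.0338]
tool_rot: [0.002, 0.707, 0.707, 0.002]
ft_force: [-0.2, 0.9, -0.3]
grip_width: 0.0187
```

```bash
python3 look.py e prism soak_dish
python3 - <<'E'
from pt import *
f=np.load('pics/e.npz')['f']; cv2.imwrite('pics/e1.png',cv2.resize(f[150:384,100:412],None,fx=2.5,fy=2.5))
E
```

```text
9.9 [0.449  0.1061 0.0338] [0.0016 0.7071 0.7072 0.0015] 0.018697257821013252
prism [231.  254.9] 0.95 [0.4504 0.096  0.    ]
soak_dish [284.4 495.2] 0.82 [0.6335 0.0516 0.    ]
```

View pics/e1.png

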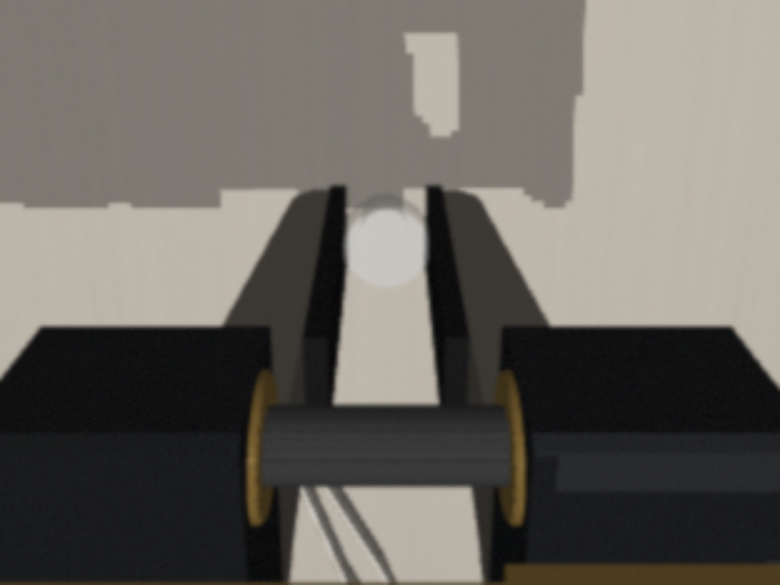

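Emit:
jog_arm(
  travel=[
    [-0.01,0.03,-0.006],
    [-0.02,0.065,-0.006],
    [-0.03,0.1,-0.006],
    [-0.04,0.135,-0.006],
    [-0.048,0.165,-0.006],
    [-0.053,0.184,-0.006],
    [-0.053,0.184,-0.006],
    [-0.053,0.184,-0.006],
    [-0.053,0.184,0.006],
    [-0.053,0.184,0.014],
    [-0.053,0.184,0.014],
    [-0.053,0.184,0.014],
  ],
  spin=[0,0,0,0,0,0,0,0,0,0,0,0],
  grip=[-1,-1,-1,-1,-1,-1,-1,-1,-1,-1,-1,-1],
)

```text
time_s: 11.25
eef_pos: [0.6302, 0.0533, 0.017]
tool_rot: [-0.001, 0.707, 0.707, -0.0]
ft_force: [0.6, 0.1, -0.1]
grip_width: 0.0186
```

```bash
python3 look.py f prism soak_dish
python3 - <<'E'
from pt import *
f=np.load('pics/f.npz')['f']; cv2.imwrite('pics/f1.png',cv2.resize(f[150:384,100:412],None,fx=2.5,fy=2.5))
E
```

```text
11.25 [0.6302 0.0533 0.017 ] [-5.000e-04  7.070e-01  7.072e-01 -4.000e-04] 0.018620349277451726
prism [231.6 252.2] 0.97 [0.6296 0.0502 0.    ]
soak_dish [231.8 258.7] 0.82 [0.6339 0.05   0.    ]
```

View pics/f1.png

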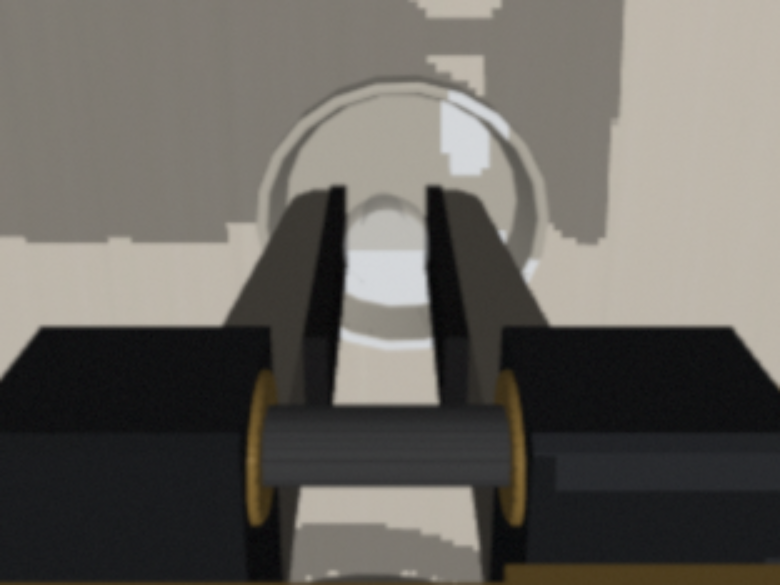

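Emit:
jog_arm(
  travel=[
    [0,0.003,0],
    [0,0.003,0.003],
    [0,0.003,0.005],
    [0,0.003,0.006],
    [0,0.003,0.006],
    [0,0.003,0.006],
    [0,0.003,0.006],
  ],
  spin=[0,0,0,0,0,0,0],
  grip=[-1,-1,-1,-1,-1,-1,-1],
)

```text
time_s: 12.1
eef_pos: [0.6342, 0.0531, 0.0117]
tool_rot: [0.0, 0.707, 0.707, 0.0]
ft_force: [-0.5, -0.9, 1.4]
grip_width: 0.0188
```

Emit:
jog_arm(
  travel=[
    [0,0,0.001],
    [0,0,0.001],
    [0,0,0.001],
  ],
  spin=[0,0,0],
  grip=[-1,-1,-1],
)

```text
time_s: 12.4
eef_pos: [0.6341, 0.0531, 0.0106]
tool_rot: [-0.0, 0.707, 0.707, -0.0]
ft_force: [-0.0, 0.3, 0.4]
grip_width: 0.0191
```

Emit:
jog_arm(
  travel=[
    [0,0,0.0005],
    [0,0,0.0005],
    [0,0,0.0005],
    [0,0,0.0005],
    [0,0,0.0005],
    [0,0,0.0005],
    [0,0,-0.01],
    [0,0,-0.03],
    [0,0,-0.07],
    [0,0,-0.12],
    [0,0,-0.12],
    [0,0,-0.12],
  ],
  spin=[0,0,0,0,0,0,0,0,0,0,0,0],
  grip=[-1,-0.55,-0.5,-0.42,-0.42,-0.42,-0.42,-0.42,-0.42,-0.42,-0.42,-0.42],
)

```text
time_s: 13.6
eef_pos: [0.6356, 0.0529, 0.1333]
tool_rot: [0.002, 0.707, 0.707, 0.001]
ft_force: [-1.1, -0.9, -0.4]
grip_width: 0.0267
```

```bash
python3 look.py g prism soak_dish kidney_dish used_forceps
```

```text
13.6 [0.6356 0.0529 0.1333] [0.0018 0.7071 0.7071 0.0015] 0.026748359392223538
prism [181.2 251. ] 0.88 [0.6337 0.0538 0.    ]
soak_dish [187.5 249.3] 0.65 [0.6319 0.0471 0.    ]
used_forceps [251.6  72.6] 0.66 [ 0.4392 -0.0253  0.    ]
```

View pics/g.png

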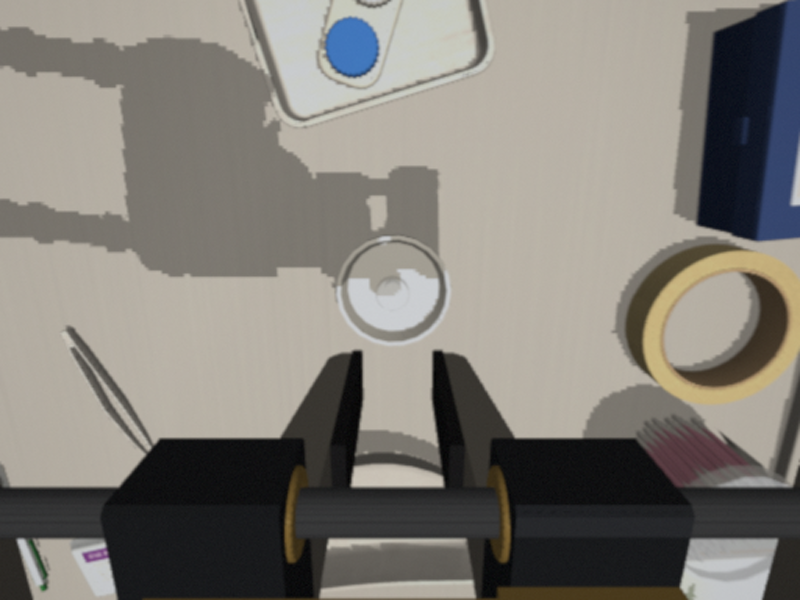

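Emit:
jog_arm(
  travel=[
    [-0.03,-0.02,-0.02],
    [-0.07,-0.04,-0.04],
    [-0.11,-0.06,-0.06],
    [-0.15,-0.08,-0.06],
    [-0.19,-0.1,-0.06],
    [-0.2,-0.1,-0.06],
    [-0.2,-0.1,-0.06],
    [-0.2,-0.1,-0.06],
  ],
  spin=[0,0,0,0,0,0,0,0],
  grip=[1,1,1,1,1,1,1,1],
)

```text
time_s: 14.65
eef_pos: [0.5343, -0.1459, 0.1899]
tool_rot: [-0.001, 0.707, 0.707, 0.0]
ft_force: [-0.7, 0.3, -0.6]
grip_width: 0.0886
```

```bash
python3 look.py i kidney_dish used_forceps trial_lens lens_tray
```

```text
14.65 [ 0.5343 -0.1459  0.1899] [-7.000e-04  7.070e-01  7.072e-01  1.000e-04] 0.0886486667671131
kidney_dish [144.3 331.1] 0.59 [ 0.6246 -0.115   0.    ]
used_forceps [ 62.  166.7] 0.73 [ 0.4398 -0.0261  0.    ]
trial_lens [287.2 194.6] 0.86 [ 0.4549 -0.3067  0.    ]
lens_tray [264.4 325.1] 0.96 [ 0.628  -0.2721  0.    ]
```

View pics/i.png

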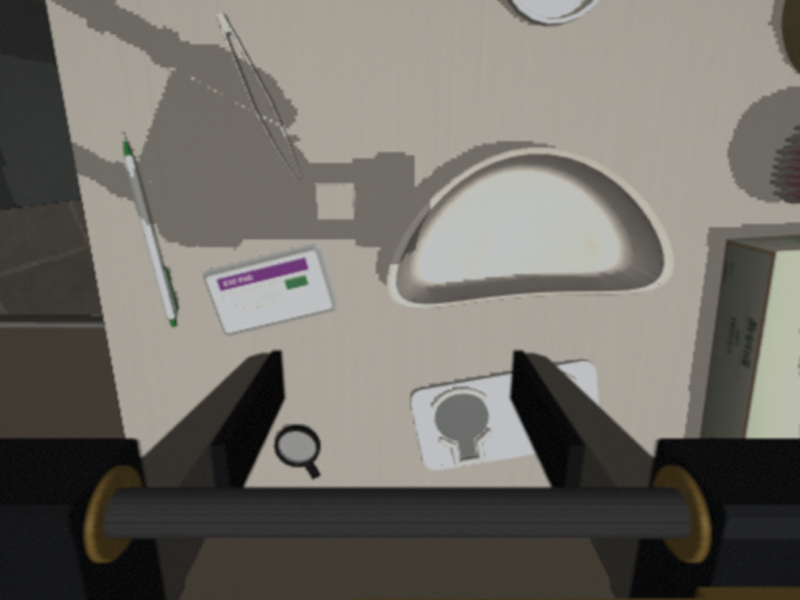

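Run:
```python
from pt import *
f=[P('i',224,15,.005),P('i',299,180,.005)]; d=f[1]-f[0]
print('forc',f,(f[0]+f[1])/2,np.linalg.norm(d),np.degrees(np.arctan2(d[1],d[0])))
k=[P('i',u,v,.033) for u,v in[(390,288),(671,262),(400,303),(655,290)]];print('kid',k)
print('top',P('i',535,150,.033),'bot',P('i',535,299,.033),'floor',[P('i',u,v,.004) for u,v in[(410,282),(625,270),(530,168),(530,280)]])
r=P('i',298,445,.006);h=P('i',314,474,.006);print('lens',r,h,np.degrees(np.arctan2(*(h-r)[1::-1])),np.linalg.norm(h-r))
r=P('i',462,415,.004);h=P('i',468,458,.004);print('nest',r,h,np.degrees(np.arctan2(*(h-r)[1::-1])))
c=[P('i',*q,.004) for q in[(411,392),(596,361),(430,469)]];print(c)
```

```text
forc [array([0.42103537, 0.02331281, 0.005     ]), array([ 0.46419555, -0.08171804,  0.005     ])] [ 0.44261546 -0.02920261  0.005     ] 0.11355298708501659 -67.66083729832272
kid [array([ 0.52966208, -0.15434274,  0.033     ]), array([ 0.72440524, -0.1355106 ,  0.033     ]), array([ 0.53673107, -0.16537523,  0.033     ]), array([ 0.71639933, -0.15562476,  0.033     ])]
top [ 0.62415356 -0.06148457  0.033     ] bot [ 0.63241594 -0.16231747  0.033     ] floor [array([ 0.5444796 , -0.15738861,  0.004     ]), array([ 0.70735077, -0.14785581,  0.004     ]), array([ 0.62948494, -0.07333507,  0.004     ]), array([ 0.63599349, -0.15573005,  0.004     ])]
lens [ 0.45109941 -0.29881363  0.006     ] [ 0.46321643 -0.32737186  0.006     ] -67.00888177642807 0.031022488505046807
nest [ 0.58863002 -0.27136768  0.004     ] [ 0.59536668 -0.31264512  0.004     ] -80.73079348020015
[array([ 0.54605899, -0.25028989,  0.004     ]), array([ 0.69419641, -0.22260907,  0.004     ]), array([ 0.56308131, -0.32365007,  0.004     ])]
```

Emit:
jog_arm(
  travel=[
    [0.03,-0.023,0.02],
    [0.06,-0.046,0.05],
    [0.09,-0.07,0.08],
    [0.118,-0.092,0.11],
    [0.118,-0.092,0.14],
    [0.118,-0.092,0.165],
    [0.118,-0.092,0.18],
    [0.118,-0.092,0.186],
    [0.118,-0.092,0.186],
    [0.118,-0.092,0.186],
  ],
  spin=[-0.1,-0.2,-0.3,-0.389,-0.389,-0.389,-0.389,-0.389,-0.389,-0.389],
  grip=[0.2,0.2,0.2,0.2,0.2,0.2,0.2,0.2,0.2,0.2],
  grip_force=15,
)

```text
time_s: 15.9
eef_pos: [0.4429, -0.029, 0.0054]
tool_rot: [0.001, 0.557, 0.831, 0.0]
ft_force: [0.6, 0.2, -0.8]
grip_width: 0.0554
```

Emit:
jog_arm(
  travel=[
    [0,0,0],
    [0,0,0],
    [0,0,0],
    [0,0,0],
    [0,0,0],
    [0,0,0],
    [0,0,0],
    [0,0,0],
    [0,0,0],
    [0,0,-0.02],
    [0,0,-0.06],
    [0,0,-0.06],
  ],
  spin=[0,0,0,0,0,0,0,0,0,0,0,0],
  grip=[-1,-1,-1,-1,-1,-1,-1,-1,-1,-1,-1,-1],
)

```text
time_s: 17.1
eef_pos: [0.4459, -0.0301, 0.0691]
tool_rot: [0.004, 0.557, 0.83, 0.001]
ft_force: [0.1, -0.5, 0.0]
grip_width: 0.0124
```

```bash
python3 look.py j kidney_dish used_forceps
```

```text
17.1 [ 0.4459 -0.0301  0.0691] [0.0045 0.557  0.8305 0.0012] 0.012389122035994694
used_forceps [231.7 253.2] 0.98 [ 0.4562 -0.055   0.    ]
used_forceps [194.  509.5] 0.47 [0.6373 0.0549 0.    ]
```

View pics/j.png

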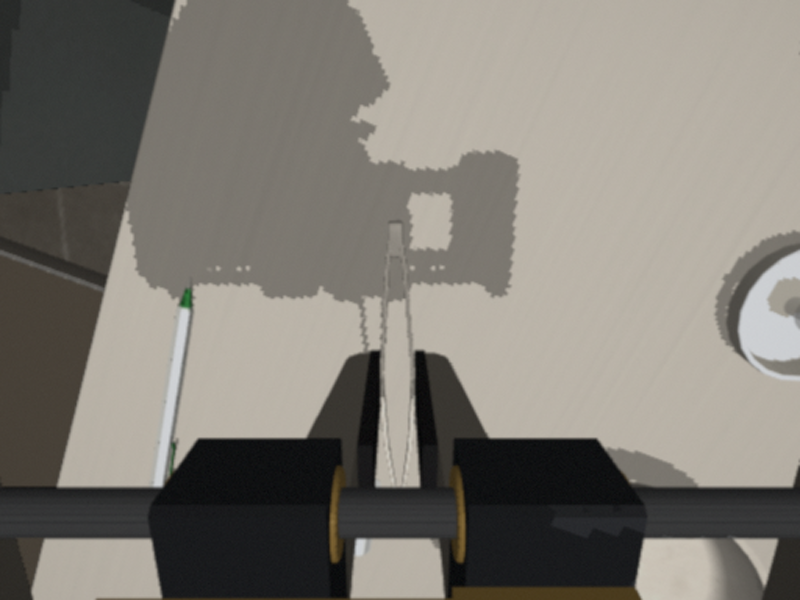

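Emit:
jog_arm(
  travel=[
    [-0.02,0.017,0],
    [-0.04,0.034,0],
    [-0.06,0.051,0],
    [-0.08,0.068,0],
    [-0.1,0.085,0],
    [-0.12,0.102,0],
    [-0.14,0.12,0],
    [-0.157,0.135,0],
    [-0.157,0.135,0],
    [-0.157,0.135,0],
    [-0.157,0.135,0],
    [-0.157,0.135,0],
  ],
  spin=[-0.14,-0.28,-0.42,-0.56,-0.7,-0.84,-0.98,-1.12,-1.243,-1.243,-1.243,-1.243],
  grip=[-1,-1,-1,-1,-1,-1,-1,-1,-1,-1,-1,-1],
)

```text
time_s: 18.45
eef_pos: [0.6256, -0.1225, 0.0636]
tool_rot: [-0.001, -0.03, 1.0, 0.0]
ft_force: [-0.3, 0.5, -0.7]
grip_width: 0.0128
```

```bash
python3 look.py k kidney_dish
```

```text
18.45 [ 0.6256 -0.1225  0.0636] [-9.000e-04 -2.970e-02  9.996e-01  4.000e-04] 0.012766624111296148
kidney_dish [204.7 269. ] 0.64 [ 0.625  -0.1112  0.    ]
kidney_dish [232.  251.8] 0.53 [ 0.6495 -0.1236  0.    ]
```

View pics/k.png

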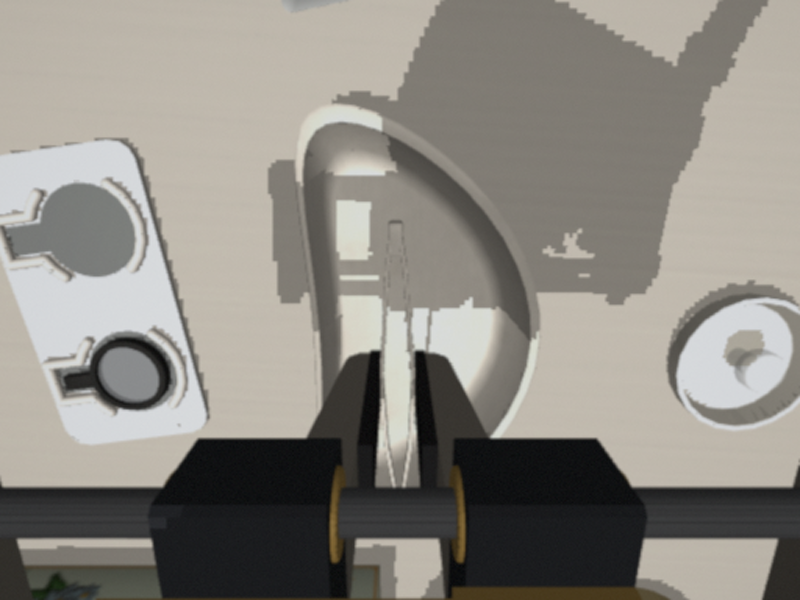

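Emit:
jog_arm(
  travel=[
    [0,0,0.015],
    [0,0,0.03],
    [0,0,0.042],
    [0,0,0.049],
    [0,0,0.053],
    [0,0,0.053],
    [0,0,0.053],
  ],
  spin=[0,0,0,0,0,0,0],
  grip=[-1,-1,-1,-1,-1,-1,-1],
)

```text
time_s: 19.25
eef_pos: [0.627, -0.1232, 0.012]
tool_rot: [0.0, -0.031, 1.0, -0.0]
ft_force: [0.2, -0.3, 0.2]
grip_width: 0.0129
```

Run:
```python
from pt import *
for n,z in(('empty',.004),):
  r=P('k',92,230,z);print(r)
t=P('k',130,370,.01);print('twin',t)
c=[P('k',u,v,.004) for u,v in[(135,138),(208,430),(75,444)]];print(c,np.degrees(np.arctan2(*(c[1]-c[0])[1::-1])))
print(P('k',10,240,.004))
```

```text
[ 0.58766394 -0.27158207  0.004     ]
twin [ 0.65702215 -0.25702725  0.01      ]
[array([ 0.54442619, -0.24715211,  0.004     ]), array([ 0.69309376, -0.2217473 ,  0.004     ]), array([ 0.70613795, -0.29475065,  0.004     ])] 9.69723005517472
[ 0.59486154 -0.3115213   0.004     ]
```

Emit:
jog_arm(
  travel=[
    [0,0,0.002],
    [0,0,0.003],
    [0,0,0.003],
    [0,0,0.003],
    [0,0,0.003],
    [0,0,0.003],
    [0,0,0.003],
    [0,0,-0.01],
    [0,0,-0.04],
    [0,0,-0.08],
    [0,0,-0.11],
    [0,0,-0.11],
  ],
  spin=[0,0,0,0,0,0,0,0,0,0,0,0],
  grip=[-1,-1,-1,-0.45,-0.4,-0.4,-0.4,-0.4,-0.4,-0.4,-0.4,-0.4],
)

```text
time_s: 20.45
eef_pos: [0.6304, -0.1244, 0.1289]
tool_rot: [0.005, -0.031, 1.0, -0.002]
ft_force: [-0.0, -0.4, 0.3]
grip_width: 0.028
```

```bash
python3 look.py l kidney_dish used_forceps lens_tray
python3 - <<'E'
from pt import *
f=np.load('pics/l.npz')['f']; cv2.imwrite('pics/l1.png',cv2.resize(f[60:340,0:400],None,fx=2,fy=2))
E
```

```text
20.45 [ 0.6304 -0.1244  0.1289] [ 0.0053 -0.0307  0.9995 -0.0023] 0.027973650994412288
kidney_dish [177.2 270. ] 0.96 [ 0.6242 -0.1102  0.    ]
used_forceps [175.6 257. ] 0.55 [ 0.6234 -0.1233  0.    ]
lens_tray [168.3 107.6] 0.81 [ 0.6253 -0.2718  0.    ]
```

View pics/l1.png

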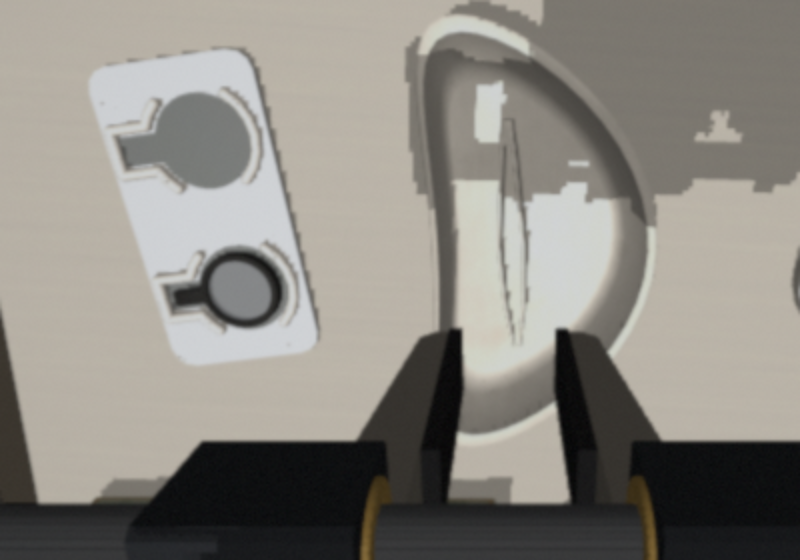

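Emit:
jog_arm(
  travel=[
    [0.02,-0.02,0],
    [0.04,-0.04,0],
    [0.06,-0.065,0],
    [0.08,-0.09,0],
    [0.1,-0.11,0],
    [0.13,-0.135,0],
    [0.155,-0.165,0],
    [0.18,-0.19,0],
    [0.193,-0.205,0],
    [0.193,-0.205,0],
    [0.193,-0.205,0],
    [0.193,-0.205,0],
  ],
  spin=[0.14,0.28,0.42,0.56,0.7,0.84,0.98,1.12,1.23,1.23,1.23,1.23],
  grip=[0.6,0.6,0.6,0.6,0.6,0.6,0.6,0.6,0.6,0.6,0.6,0.6],
)

```text
time_s: 21.85
eef_pos: [0.4467, -0.3382, 0.1208]
tool_rot: [-0.001, 0.551, 0.835, 0.0]
ft_force: [0.5, 0.5, 1.1]
grip_width: 0.0735
```

```bash
python3 look.py m trial_lens lens_tray
python3 - <<'E'
from pt import *
f=np.load('pics/l.npz')['f']; p,s=load('l')
def W(c,p,s,z): return np.array([w(p,(v,u),z,s)[:2] for u,v in c.reshape(-1,2)],np.float32)
m=cv2.inRange(cv2.cvtColor(f,cv2.COLOR_BGR2HSV),(0,0,175),(180,22,255))
cs=cv2.findContours(m[:,:200],cv2.RETR_EXTERNAL,cv2.CHAIN_APPROX_NONE)[0]
c=max(cs,key=cv2.contourArea); print('tray',cv2.contourArea(c),cv2.minAreaRect(W(c,p,s,.004)))
f=np.load('pics/m.npz')['f']; p,s=load('m')
u,v=px(p,[.4545,-.306,.003],s).astype(int); print(u,v)
g=cv2.cvtColor(f,cv2.COLOR_BGR2GRAY); y0,x0=max(v-60,0),max(u-80,0)
cv2.imwrite('pics/m1.png',cv2.resize(f[y0:v+60,x0:u+80],None,fx=5,fy=5,interpolation=cv2.INTER_CUBIC));print(y0,x0)
m=(g<60).astype(np.uint8); sub=np.zeros_like(m); sub[y0:v+45,x0:u+80]=m[y0:v+45,x0:u+80]
c=max(cv2.findContours(sub,cv2.RETR_EXTERNAL,cv2.CHAIN_APPROX_NONE)[0],key=cv2.contourArea)
X=W(c,p,s,.006); hull=cv2.minAreaRect(X); ctr,r=cv2.minEnclosingCircle(X);print('lens',cv2.boundingRect(c),hull,ctr,r)
# ring: fill & erode away handle
b=np.zeros_like(m); cv2.drawContours(b,[c],-1,1,-1); o=cv2.morphologyEx(b,cv2.MORPH_OPEN,cv2.getStructuringElement(2,(19,19)))
rc=max(cv2.findContours(o,cv2.RETR_EXTERNAL,cv2.CHAIN_APPROX_NONE)[0],key=cv2.contourArea); R0,rr=cv2.minEnclosingCircle(W(rc,p,s,.006))
far=X[np.argmax(np.linalg.norm(X-R0,axis=1))]; h=X[np.linalg.norm(X-R0,axis=1)>.026].mean(0); d=h-R0; print('ring',R0,rr,'handle',h,np.degrees(np.arctan2(d[1],d[0])),np.linalg.norm(far-R0))
E
```

```text
21.85 [ 0.4467 -0.3382  0.1208] [-8.000e-04  5.507e-01  8.347e-01  4.000e-04] 0.0734812408087241
trial_lens [159.6 270.3] 0.61 [ 0.4511 -0.3084  0.    ]
tray 12080.0 ((0.6261655688285828, -0.27493953704833984), (0.15541283786296844, 0.08117760717868805), 11.312983512878418)
274 159
99 194
lens (252, 132, 41, 55) ((0.4487531781196594, -0.3059762120246887), (0.047820448875427246, 0.03691980242729187), 86.52494812011719) (0.4532214105129242, -0.3064112067222595) 0.0258187185972929Traceback (most recent call last):
  File "<stdin>", line 16, in <module>
ValueError: max() iterable argument is empty
```

View pics/m1.png

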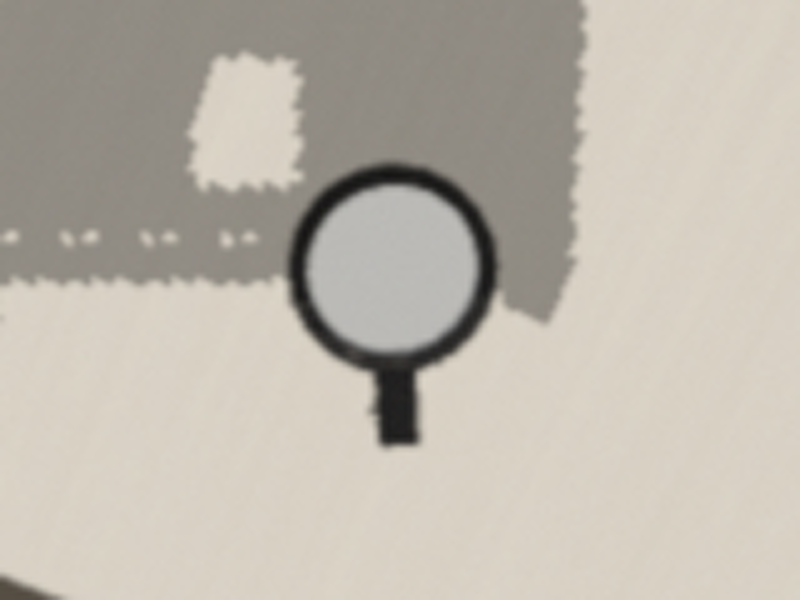

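Run:
```python
from pt import *
p,s=load('m')
r=w(p,(152.2,272.2),.006,s);h=w(p,(187.2,273.2),.006,s);d=h-r;print(r,h,np.degrees(np.arctan2(d[1],d[0])),np.linalg.norm(d))
T=rot(s['tool_rot']); print('tool shift to ring',T.T@(r-s['eef_pos']))
p,s=load('l')
print('pad',w(p,(60+140/2,205/2),.004,s),'slot',w(p,(60+155/2,125/2),.004,s),'twin',w(p,(60+288/2,242/2),.009,s))
```

```text
[ 0.44916997 -0.30049272  0.006     ] [ 0.46387979 -0.33096041  0.006     ] -64.22871992958645 0.03383280369509528
tool shift to ring [0.03346278 0.01712955 0.11482472]
pad [ 0.5873309  -0.27185718  0.004     ] slot [ 0.59678947 -0.31055955  0.004     ] twin [ 0.65878168 -0.25698596  0.009     ]
```

Emit:
jog_arm(
  travel=[
    [0.0335,0.017,0.02],
    [0.0335,0.017,0.05],
    [0.0335,0.017,0.08],
    [0.0335,0.017,0.1],
    [0.0335,0.017,0.112],
    [0.0335,0.017,0.1175],
    [0.0335,0.017,0.1175],
    [0.0335,0.017,0.1175],
  ],
  spin=[-0.03,-0.03,-0.03,-0.03,-0.03,-0.03,-0.03,-0.03],
  grip=[0.6,0.6,0.6,0.6,0.6,0.6,0.6,0.6],
  grip_force=10,
)

```text
time_s: 22.8
eef_pos: [0.4498, -0.3026, 0.0052]
tool_rot: [0.001, 0.539, 0.842, -0.0]
ft_force: [0.7, 0.2, 0.3]
grip_width: 0.074
```

Emit:
jog_arm(
  travel=[
    [0,0,0],
    [0,0,0],
    [0,0,0],
    [0,0,0],
    [0,0,0],
    [0,0,0],
    [0,0,0],
    [0,0,0],
    [0,0,-0.01],
    [0,0,-0.025],
    [0,0,-0.025],
    [0,0,-0.025],
  ],
  spin=[0,0,0,0,0,0,0,0,0,0,0,0],
  grip=[-1,-1,-1,-1,-1,-1,-1,-1,-1,-1,-1,-1],
)

```text
time_s: 24.0
eef_pos: [0.4496, -0.3025, 0.0301]
tool_rot: [0.001, 0.539, 0.842, -0.0]
ft_force: [-0.5, 0.3, -0.7]
grip_width: 0.0372
```

Emit:
jog_arm(
  travel=[
    [0,0,0.015],
    [0,0,0.023],
    [0,0,0.025],
    [0,0,0.025],
    [0,0,0.025],
    [0,0,0.025],
    [0,0,0.025],
    [0,0,0.0285],
    [0,0,0.0285],
    [0,0,0.0285],
  ],
  spin=[0,0,0,0,0,0,0,0,0,0],
  grip=[-1,-1,-1,-1,0.1,0.1,0.1,0.1,0.1,0.1],
)

```text
time_s: 25.0
eef_pos: [0.4489, -0.3018, 0.0004]
tool_rot: [-0.0, 0.539, 0.842, 0.0]
ft_force: [0.0, -0.5, -0.2]
grip_width: 0.0507
```

Emit:
jog_arm(
  travel=[
    [0,0,0],
    [0,0,0],
    [0,0,0],
    [0,0,0],
    [0,0,0],
    [0,0,0],
    [0,0,-0.01],
    [0,0,-0.025],
    [0,0,-0.025],
    [0,0,-0.025],
  ],
  spin=[0,0,0,0,0,0,0,0,0,0],
  grip=[-1,-1,-1,-1,-1,-1,-1,-1,-1,-1],
)

```text
time_s: 26.0
eef_pos: [0.4496, -0.3026, 0.0267]
tool_rot: [0.001, 0.539, 0.842, -0.0]
ft_force: [0.5, 0.4, 0.1]
grip_width: 0.0383
```

Emit:
jog_arm(
  travel=[
    [-0.006,0.028,0],
    [-0.012,0.056,0],
    [-0.018,0.084,0],
    [-0.024,0.112,0],
    [-0.03,0.1385,0],
    [-0.03,0.1385,0],
    [-0.03,0.1385,0],
    [-0.03,0.1385,0],
    [-0.03,0.1385,0],
  ],
  spin=[0.05,0.1,0.15,0.2,0.244,0.244,0.244,0.244,0.244],
  grip=[-1,-1,-1,-1,-1,-1,-1,-1,-1],
)

```text
time_s: 26.9
eef_pos: [0.5863, -0.2714, 0.0254]
tool_rot: [-0.0, 0.638, 0.77, -0.0]
ft_force: [-1.3, 0.4, 0.1]
grip_width: 0.0378
```

```bash
python3 look.py n trial_lens lens_tray
python3 - <<'E'
from pt import *
f=np.load('pics/n.npz')['f']; cv2.imwrite('pics/n1.png',cv2.resize(f[150:350,150:410],None,fx=3,fy=3,interpolation=cv2.INTER_CUBIC))
p,s=load('n'); e=s['eef_pos']; T=rot(s['tool_rot'])
for z in (e[2]+.0045,): print('tcp-ctr px at lens top',px(p,[e[0],e[1],z],s))
E
```

```text
26.9 [ 0.5863 -0.2714  0.0254] [-5.000e-04  6.379e-01  7.702e-01 -1.000e-04] 0.03779697145581666
trial_lens [246.8 254.6] 0.9 [ 0.5906 -0.2894  0.    ]
lens_tray [233.2 311.9] 0.98 [ 0.6275 -0.2718 -0.    ]
tcp-ctr px at lens top [253.16949942 241.42041856]
```

View pics/n1.png

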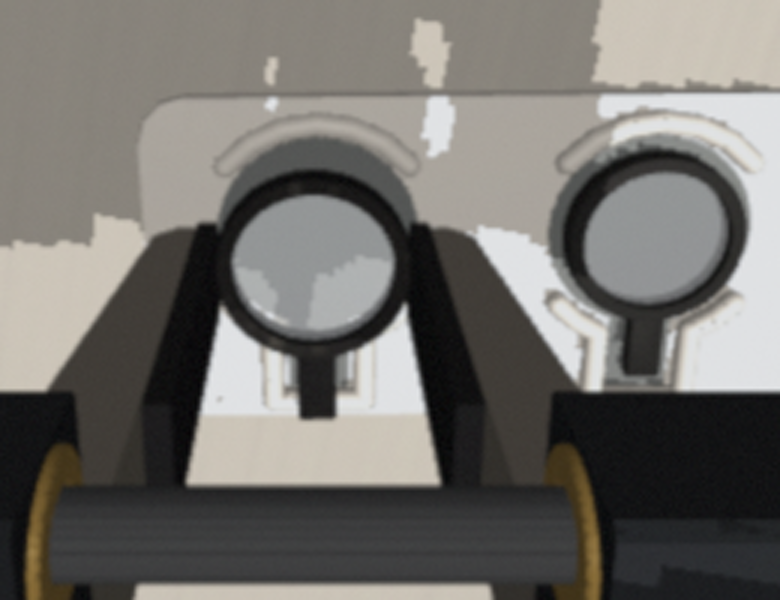

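Run:
```python
from pt import *
p,s=load('n'); f=lambda u,v,z:w(p,(150+(v+.5)/3-.5,150+(u+.5)/3-.5),z,s)
T=rot(s['tool_rot']); e=s['eef_pos']
g=lambda X:np.round((T.T@(X-e))*1000,1)
print('ring rel tool',g(f(313,261,e[2]+.005)))
tw=f(655,235,.010); print('twin',tw,g(tw),[g(tw+ .074*np.array([-np.cos(a),-np.sin(a),0])) for a in np.radians([10,11,12])])
print('pad est',g(np.array([.5878,-.2717,.004])))
print('plate top edge',g(f(190,95,.004)),g(f(600,93,.004)),'arc rib',g(f(317,115,.0085)),'slot',g(f(319,380,.0085)), 'plate bottom',g(f(230,413,.004)))
```

```text
ring rel tool [ 3.3  0.5 -5. ]
twin [ 0.65965964 -0.25735898  0.01      ] [ 0.1 74.7 15.3] [array([ 1. ,  0.7, 15.4]), array([-0.3,  0.7, 15.4]), array([-1.5,  0.7, 15.4])]
pad est [-0.6  1.4 21.4]
plate top edge [ 29.8 -25.9  21.4] [30.3 61.9 21.3] arc rib [26.7  1.3 16.9] slot [-36.7   1.9  16.8] plate bottom [-48.4 -19.3  21.3]
```

Emit:
jog_arm(
  travel=[
    [-0.004,0.001,0],
    [-0.004,0.001,0],
    [-0.004,0.001,0.006],
    [-0.004,0.001,0.011],
    [-0.004,0.001,0.014],
    [-0.004,0.001,0.0165],
    [-0.004,0.001,0.019],
    [-0.004,0.001,0.019],
    [-0.004,0.001,0.019],
  ],
  spin=[0.02,0.02,0.02,0.02,0.02,0.02,0.02,0.02,0.02],
  grip=[-1,-1,-1,-1,-1,-1,-1,-1,-1],
)

```text
time_s: 27.95
eef_pos: [0.5891, -0.2749, 0.0066]
tool_rot: [0.0, 0.645, 0.764, -0.0]
ft_force: [-0.0, 0.2, 0.1]
grip_width: 0.0379
```

```bash
python3 look.py o trial_lens lens_tray
python3 - <<'E'
from pt import *
f=np.load('pics/o.npz')['f']; cv2.imwrite('pics/o1.png',cv2.resize(f[150:350,150:410],None,fx=3,fy=3,interpolation=cv2.INTER_CUBIC))
E
```

```text
27.95 [ 0.5891 -0.2749  0.0066] [ 0.      0.6453  0.7639 -0.    ] 0.037891627828065474
trial_lens [245.5 253.7] 0.76 [ 0.5908 -0.2829  0.    ]
lens_tray [240.8 312.2] 0.64 [ 0.6265 -0.2736  0.    ]
```

View pics/o1.png

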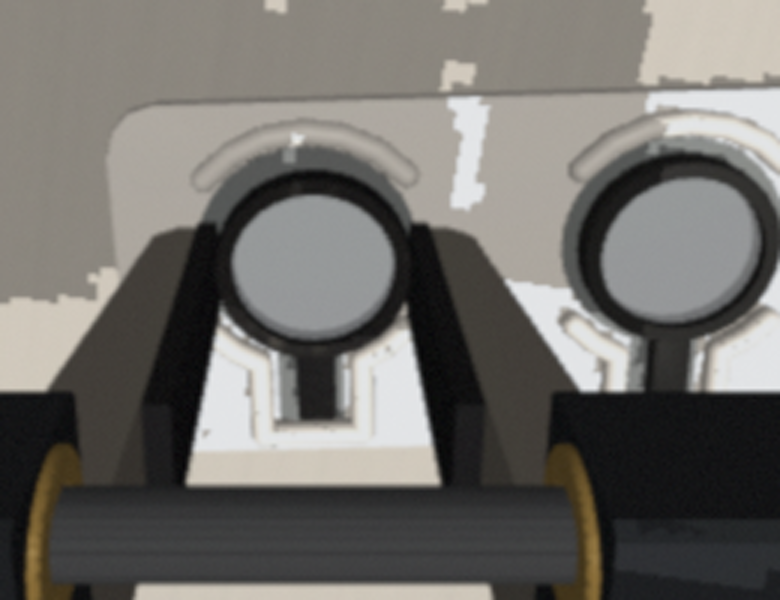

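Emit:
jog_arm(
  travel=[
    [0.0015,-0.001,0],
    [0.0015,-0.001,0],
    [0.0015,-0.001,0.001],
    [0.0015,-0.001,0.0015],
    [0.0015,-0.001,0.0015],
    [0.0015,-0.001,0.0015],
  ],
  spin=[0,0,0,0,0,0],
  grip=[-1,-1,-1,-1,-1,-1],
)

```text
time_s: 28.7
eef_pos: [0.5878, -0.2736, 0.0051]
tool_rot: [-0.0, 0.645, 0.764, -0.0]
ft_force: [-0.6, -0.3, -0.6]
grip_width: 0.0379
```

Emit:
jog_arm(
  travel=[
    [0,0,0],
    [0,0,0],
    [0,0,0],
    [0,0,0],
    [0,0,0],
    [0,0,-0.005],
    [0,0,-0.02],
    [0,0,-0.05],
    [0,0,-0.09],
    [0,0,-0.11],
    [0,0,-0.11],
    [0,0,-0.11],
  ],
  spin=[0,0,0,0,0,0,0,0,0,0,0,0],
  grip=[-0.1,-0.05,0,0.03,0.03,0.03,0.03,0.03,0.03,0.03,0.03,0.03],
)

```text
time_s: 29.9
eef_pos: [0.5879, -0.2736, 0.1155]
tool_rot: [0.0, 0.645, 0.764, 0.0]
ft_force: [-1.0, 0.6, -1.0]
grip_width: 0.0471
```

Emit:
jog_arm(
  travel=[
    [-0.02,0,-0.02],
    [-0.05,0,-0.02],
    [-0.05,0,-0.02],
    [-0.05,0,-0.02],
    [-0.05,0,-0.02],
  ],
  spin=[0,0,0,0,0],
  grip=[0.03,0.03,0.03,0.03,0.03],
)

```text
time_s: 30.4
eef_pos: [0.5953, -0.3215, 0.1332]
tool_rot: [-0.002, 0.645, 0.764, 0.0]
ft_force: [0.5, -0.0, 1.1]
grip_width: 0.0477
```

```bash
python3 look.py q trial_lens lens_tray
python3 - <<'E'
from pt import *
f=np.load('pics/q.npz')['f']; p,s=load('q')
def W(c,z): return np.array([w(p,(v,u),z,s)[:2] for u,v in c.reshape(-1,2)],np.float32)
g=cv2.cvtColor(f,cv2.COLOR_BGR2GRAY); a=np.radians(10.7); A=np.array([[np.cos(a),np.sin(a)],[-np.sin(a),np.cos(a)]])
O=np.array([.6258,-.273]); print('exp',px(p,[.588,-.272,.01],s),px(p,[.659,-.257,.01],s))
for t in(80,60,45):
  for c in cv2.findContours((g<t).astype(np.uint8),cv2.RETR_EXTERNAL,cv2.CHAIN_APPROX_NONE)[0]:
    x,y,ww,hh=cv2.boundingRect(c)
    if 300<ww*hh<6000 and ww<90: X=(W(c,.010)-O)@A.T*1000; print(t,(x,y,ww,hh),'tray mm min',X.min(0).round(1),'max',X.max(0).round(1),'mid',((X.min(0)+X.max(0))/2).round(1))
E
```

```text
30.4 [ 0.5953 -0.3215  0.1332] [-1.800e-03  6.451e-01  7.641e-01  1.000e-04] 0.0476861047197839
trial_lens [141.1 253.3] 0.61 [ 0.5878 -0.2803  0.    ]
lens_tray [142.  293.7] 0.9 [ 0.627  -0.2745  0.    ]
exp [254.98410004 133.68743246] [332.22776339 130.61403257]
80 (312, 112, 42, 57) tray mm min [ 16.6 -26.2] max [55.4 26.6] mid [36.   0.2]
80 (234, 112, 43, 58) tray mm min [-56.9 -26. ] max [-17.2  27.8] mid [-37.    0.9]
80 (500, 73, 12, 32) tray mm min [186.8  30.7] max [196.6  57.3] mid [191.7  44. ]
60 (445, 183, 25, 42) tray mm min [153.3 -86.9] max [175.7 -43.5] mid [164.5 -65.2]
60 (235, 113, 41, 57) tray mm min [-56.  -25.9] max [-18.1  26.9] mid [-37.    0.5]
60 (312, 112, 41, 56) tray mm min [ 16.7 -25.3] max [54.4 26.5] mid [35.5  0.6]
45 (446, 186, 19, 38) tray mm min [154.5 -85.8] max [173.3 -46.6] mid [163.9 -66.2]
45 (235, 114, 41, 55) tray mm min [-55.9 -25. ] max [-18.1  26.1] mid [-37.    0.6]
```

Run:
```python
from h import *
for n in('scene','side'):
    p=get_image(n)
    for t,z in(('prism',.003),('soak_dish',0),('lens_case',.003),('steel_tray',0),('used_forceps',.004),('kidney_dish',0)):
        for r in pinpoint(t,p)[:1]: print(n,t,round(r['confidence'],2),np.round(w(p,r['position'],z),3))
print(state()['time_s'],hand_in())
```

```text
scene prism 0.38 [0.639 0.056 0.003]
scene soak_dish 0.6 [0.638 0.058 0.   ]
scene lens_case 0.57 [0.622 0.204 0.003]
scene steel_tray 0.76 [0.619 0.222 0.   ]
scene used_forceps 0.58 [ 0.627 -0.118  0.004]
scene kidney_dish 0.59 [ 0.623 -0.111  0.   ]
side prism 0.43 [0.631 0.065 0.003]
side soak_dish 0.82 [0.628 0.053 0.   ]
side lens_case 0.68 [0.615 0.211 0.003]
side steel_tray 0.82 [0.627 0.205 0.   ]
side used_forceps 0.52 [ 0.621 -0.107  0.004]
side kidney_dish 0.57 [ 0.622 -0.11   0.   ]
the job is handed in; nothing more can be done
31.25 None
```

I put all four things away and handed the job in at 31 s. No check failed, but `hand_in()` gives no verdict, so my own checks are all I have.

- **Lens case:** it lies flat, caps up, near the middle of the steel tray. The wrist picture after release shows this.
- **Prism:** I set it down and released it at floor height. The picture after release shows it standing upright near the centre of the soaking dish.
- **Forceps:** they lie flat on the kidney dish's floor, about 12 mm off its centre line towards the straighter side.
- **Trial lens:** my first grasp was shallow, so I set it back down and gripped it lower. At the end it sat about (-37, +1) mm in the tray frame, level with the nest's target. The handle lay in its slot and the lens had the same apparent size as its fixed twin. I had used up my picture views, so I measured this from the final image without viewing it.

The last detector check from the scene and side cameras had low confidence. It put the prism 2 to 12 mm from the dish centre and the case about 13 to 18 mm from the tray centre. It put the forceps 3 to 8 mm from the kidney dish centre. The two cameras differed from each other by up to about 17 mm, but every reading was within the allowed ranges.

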